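Lock the end stop in the router table's T-slot

TASK

Set the end stop for the next panel: take the steel stop with the flat wing handle out of the wooden rack, lower its bar-shaped foot through the wide gap near the end of the T-slot until its collar sits on the slot, and slide it along the slot until the collar is up against the edge of the plywood panel. Only then give it a quarter turn, so that the foot lies straight across the slot and is locked under its lips, and let go with the collar still down and against the panel. Leave the other two stops in the rack, and the offcut and the wrench on the board, where they are.

Things in the scene. Friction and masses are not known exactly. Their poses are not given: they have to be found in the camera images.
- board: fixed spoilboard, 320 (x) x 420 (y) mm, 26 mm thick, on the table (z = 0); origin under its centre. An aluminium T-slot runs along its y axis at x = 0: mouth 13 mm wide, lips 8 mm thick, channel below the lips 44 mm wide and 15 mm deep. At the +y end the mouth widens to the gap; the panel lies over the -y end.
- gap (a point): centre of the wide gap in the T-slot's mouth, at the level of the spoilboard's top; the gap is 24 mm wide (x) and 46 mm long (y), closed at its +y end, and narrows in a short funnel at its -y end into the 13 mm mouth. Axes as the spoilboard's; the slot runs from here along -y.
- panel_edge (a point): middle of the lower edge of the plywood panel's face that looks to the gap, at the level of the spoilboard's top. The panel, 200 (x) x 150 (y) x 12 mm, is held fast on the spoilboard by vacuum and lies on the -y side of this point. Axes as the spoilboard's; the slot passes within 20 mm of this point in x.
- rack: fixed wooden rack 200 (x) x 64 (y) x 36 mm, origin under its centre; three pockets 44 (x) x 22 (y) mm, 30 mm deep, at x = -62, 0 and 62 mm hold three stops upright, collars on the rack's top; the stop with the wing is in any one of them
- stop_grip (a point): centre of the wing handle of the steel stop to be set, a flat upright plate 36 mm long (x), 12 mm thick (y) and 32 mm high (z, up). Below it a 12 mm post, then the collar, 40 mm across and 14 mm thick, its underside 42 mm below this point
- stop_collar (a point): centre of the underside of the same stop's collar, axes as the wing's (x along wing and foot). Below it a shank 9 mm across and the bar foot, 34 mm long (x, parallel to the wing), 16 mm wide (y) and 9 mm high, its underside 20 mm below this point; with the collar on the slot the foot hangs free, 3 mm under the lips
- knob_pin: another stop, left alone: round steel pin with a 40 mm collar and a round 30 mm knob, 72 mm tall, in a rack pocket; origin at its lower end
- slim_pin: another stop, left alone: round steel pin with a 40 mm collar and a plain 16 mm post on top, 69 mm tall, in a rack pocket; origin at its lower end
- offcut: plywood offcut 50 x 70 x 15 mm lying on the spoilboard beside the slot; origin under its centre
- wrench: steel wrench 130 mm long lying on the spoilboard on the other side of the slot; origin on its underside
- stop: the whole steel stop with the wing handle, 78 mm tall, 0.14 to 0.28 kg; origin at the centre of its foot's underside, axes as the wing's

How it is judged:
On the way, in this order (a step that is already met when the one before it is completed fails the run):
1. the foot is down through the gap, lengthways, with the collar on the slot (z of stop_collar in the frame of gap between -0.004 and 0.004 m and x of stop_collar in the frame of gap between -0.008 and 0.008 m and y of stop_collar in the frame of gap between -0.02 and 0.02 m and angle between the x axis of stop_collar and the y axis of board, either way round below 0.4 rad), for 0.1 s.
2. slid along the slot up against the panel (gap under 8 mm), the foot still lengthways (z of stop_collar in the frame of gap between -0.004 and 0.004 m and x of stop_collar in the frame of gap between -0.006 and 0.006 m and y of stop_collar in the frame of panel_edge between 0.015 and 0.028 m and angle between the x axis of stop_collar and the y axis of board, either way round below 0.4 rad), for 0.1 s.
At the end, for the whole second after the job is handed in: the stop stands upright in the slot, collar down on it (within 3 mm) and no more than 6 mm from the panel's edge, foot across the slot within 15 degrees, released and at rest (z of stop_collar in the frame of gap between -0.004 and 0.003 m and x of stop_collar in the frame of gap between -0.006 and 0.006 m and y of stop_collar in the frame of panel_edge between 0.015 and 0.026 m and angle between the x axis of stop_collar and the x axis of board, either way round below 0.26 rad and angle between stop_collar's own z axis and vertical below 0.1 rad and linear speed of stop below 0.02 m/s and angular speed of stop below 0.2 rad/s and contact force between stop and the fingers below 0.01 N); the robot touches nothing.
It fails at once if one of the other stops, the offcut or the wrench is moved by more than 30 mm (distance of any of knob_pin, slim_pin, offcut, wrench from where it was at the start of the episode above 0.03 m).
It also fails if it takes over 54 s, if anything falls off the work surface, if the arm or the gripper's body presses on something with over 40 N, if the wrist force passes 120 N, or if a joint passes its speed limit or range.

ROBOT

A 6-joint arm with a two-finger parallel gripper is mounted at the origin on the work surface. World frame = base frame: x ahead of the robot, y to its left, z up, the work surface at z = 0. Lengths are in m, angles in rad, forces in N, time in s.
With the tool pointing down it reaches from about 0.35 to 0.85 m from the base axis. Payload 8.1 kg.
Tool frame: the origin (TCP) lies midway between the tips of the shut fingers; the grasp point (between the pads) lies 19 mm behind it; z points along the fingers, y is the line along which they close (so a half turn about z gives the same grasp; the last joint's range is limited). The gripper opens to 93 mm and grips with 3 to 60 N. Pads are 15 mm wide; open, the fingers measure 128 mm over their backs; the gripper's body (75 mm by 188 mm) begins 65 mm behind the grasp point.
Start: joints at [1.249, 0.13, 1.488, -0, 1.523, -0.085], TCP at [0.141, 0.583, 0.219] pointing down, gripper open.
Joint ranges: [-2.96, 2.96], [-0.89, 2.26], [0.02, 2.5], [-1.34, 4.48], [0, 2.73], [-2.66, 2.66]. Speed limits (rad/s): [2.39, 2.39, 2.79, 3.14, 3.14, 3.14].

INTERFACE

Orientations are given as a rotation vector (axis times angle).
In Python, from plant import read_state, read_camera, camera_model, close_job gives the robot as it stands. The module is installed in compiled form; this text tells all that it offers.
- The arm moves only by the tool carry_out, never from a script. Its argument "moves" is a list of rows, each an object of numbers: "jaw": the finger opening in m, from 0 to 0.093; "dx", "dy", "dz": the shift along the tool's x, y, z in m; "yaw": the turn about the tool's z in rad. In form: [{"jaw": .., "dx": .., "dy": .., "dz": .., "yaw": ..}, ...]. A call has 1 to 8 rows; each row shifts and turns the commanded pose from where the row before left it, along the tool's axes as they then stand; what a row does not reach is not made up. A row lasts 1/8 s, in which the tool goes at most 62.5 mm and 10.7 degrees, less where a joint would pass 70% of its speed; a pose out of reach is approached as far as the arm can. A call is refused whole if a number of a shift passes 0.0625 or a number of a turn 0.188, either way. A call with a gripper value outside its range is refused whole. The fingers move at their own pace and stop on an object; "grip_force" is the grip in N (left out, the last holds). Time passes only in rows, so rows that do not move let the fingers close. It gives the time, the measured TCP pose, the force, the opening and the grip force at its end, in the units of the state.
- read_state(): the state, without advancing time (a new reading comes with each control period).
- read_camera(name): name is "scene" or "top" or "wrist"; returns the picture (384x512x3 uint8, red, green, blue); there is no depth.
- camera_model(name): a dict with "camera_matrix" (3x3 intrinsics, pixels), "view" (4x4, takes a point from world to camera coordinates). Camera axes: x right, y up, looking along -z (the intrinsics and any distortion apply to the point x, -y, -z); pixel columns grow to the right and rows downward; lengths in m; the calibration is good to about 2 mm. A picture is of the moment at which its call begins: read the wrist's pose just before it. camera_model takes no time and is no camera call; for the wrist camera it gives the pose at the moment of the call.
- close_job(): hands the job in; it is judged then, once.
The state is a dict: "t": time; "q": joint angles; "dq": joint speeds; "joint_torque": joint torques, N m; "tool_pos": TCP position; "orientation": TCP orientation; "force": force on the tool from outside, world axes, zero at the start; "wrist_torque": the same for the moment, N m; "opening": finger opening in m; "gripper_force": force on a finger pad.
Only numpy, scipy, OpenCV 4.12 (cv2) and the standard library are available. Lean on these libraries where they do the work, as an engineer would, in place of code of your own. Each camera call takes 0.05 s, during which the arm holds its last target. There are 200 camera calls.

## Working session

There is one attempt and no reset: what is moved stays moved. The work goes in short steps, Python scripts to look and compute and a tool call to move; the robot and the scene stay as the last step left them, time stands still between calls to the robot, and variables do not carry over. Pictures are saved under pics/ and viewed, at most 10 in all, crops included, and the job is handed in when it is done.

Besides the shell and the picture viewer there is one more tool, called after "Emit:" as name(argument=value, ...) on one line, values as JSON. carry_out: Moves the arm, as the interface text tells. Its arguments: {"type":"object","properties":{"moves":{"type":"array","items":{"type":"object","properties":{"jaw":{"type":"number"},"dx":{"type":"number"},"dy":{"type":"number"},"dz":{"type":"number"},"yaw":{"type":"number"}}}},"grip_force":{"type":"number"}},"required":["moves"]}

```bash
mkdir -p pics; python3 - <<'E'
from plant import *
import cv2,numpy as np
s=read_state();print(s['t'],s['tool_pos'],s['orientation'],s['force'])
ims=[]
for n in ["top","scene"]:
    im=read_camera(n);cv2.imwrite(f"pics/{n}0.png",im[:,:,::-1])
    m=camera_model(n);print(n,{k:np.round(v,4).tolist() if not isinstance(v,str) else v for k,v in m.items()})
E
```

```text
0.0 [0.14055656 0.58271897 0.21758674] [-3.71066038e-01 -3.11926386e+00  2.81313146e-03] [-0.14161737  0.7241847  -0.23657325]
top {'camera_matrix': [[346.756, 0.0, 256.2824], [0.0, 346.756, 190.4267], [0.0, 0.0, 1.0]], 'view': [[0.016, -0.9987, -0.0482, 0.1145], [0.9969, 0.0122, 0.0781, -0.5236], [-0.0774, -0.0493, 0.9958, -0.7915], [0.0, 0.0, 0.0, 1.0]]}
scene {'camera_matrix': [[420.0893, 0.0, 254.5298], [0.0, 420.0893, 187.2585], [0.0, 0.0, 1.0]], 'view': [[-0.7203, 0.6934, 0.0159, 0.3052], [-0.5134, -0.5484, 0.6601, 0.291], [0.4665, 0.4673, 0.751, -1.2593], [0.0, 0.0, 0.0, 1.0]]}
```

View pics/top0.png

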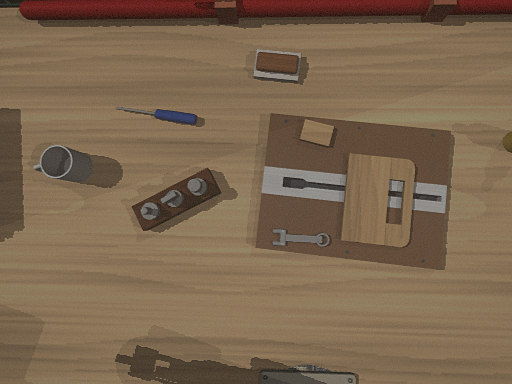

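View pics/scene0.png

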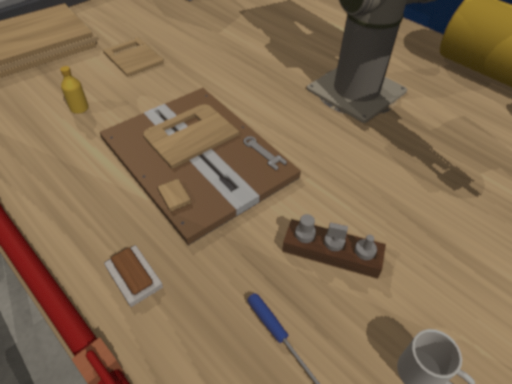

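The wing stop sits in the middle pocket, at about (174,199) in the top view. The gap is near (293,183) and the panel's left edge near (346,190). I'll enlarge both crops.

```bash
cat > h.py <<'E'
import numpy as np,cv2
from plant import *
def ray(m,u,v):
    K=np.array(m['camera_matrix']);V=np.array(m['view'])
    d=np.array([(u-K[0,2])/K[0,0],-(v-K[1,2])/K[1,1],-1]);R=V[:3,:3]
    return -R.T@V[:3,3],R.T@d
def onz(m,u,v,z):
    c,d=ray(m,u,v);return c+d*(z-c[2])/d[2]
def proj(m,p):
    K=np.array(m['camera_matrix']);V=np.array(m['view']);q=V[:3,:3]@p+V[:3,3]
    return K[0,0]*q[0]/-q[2]+K[0,2],K[1,1]*q[1]/q[2]+K[1,2]
E
python3 - <<'E'
from h import *
a=cv2.imread('pics/top0.png')
c1=cv2.resize(a[160:240,120:230],None,fx=5,fy=5,interpolation=cv2.INTER_CUBIC)
c2=cv2.resize(a[150:230,255:365],None,fx=5,fy=5,interpolation=cv2.INTER_CUBIC)
c=np.hstack([c1,c2]);c=cv2.resize(c,(800,290)) if 0 else np.vstack([c1[:300],c2[:300]])
cv2.imwrite('pics/crop.png',c)
m=camera_model('top')
for n,(u,v,z) in dict(rackTL=(132,206,.036),rackTR=(211,169,.036),rackBR=(221,187,.036),rackBL=(144,231,.036),boardTL=(270,114,.026),boardTR=(452,130,.026),boardBL=(256,248,.026),boardBR=(445,269,.026),wing=(174,198,.09)).items(): print(n,onz(m,u,v,z).round(4))
E
```

```text
rackTL [0.4807 0.4124 0.036 ]
rackTR [0.5699 0.2281 0.036 ]
rackBR [0.5279 0.2035 0.036 ]
rackBL [0.423  0.3814 0.036 ]
boardTL [0.7044 0.092  0.026 ]
boardTR [ 0.6673 -0.3287  0.026 ]
boardBL [0.3882 0.1202 0.026 ]
boardBR [ 0.3502 -0.3048  0.026 ]
wing [0.498  0.2977 0.09  ]
```

View pics/crop.png

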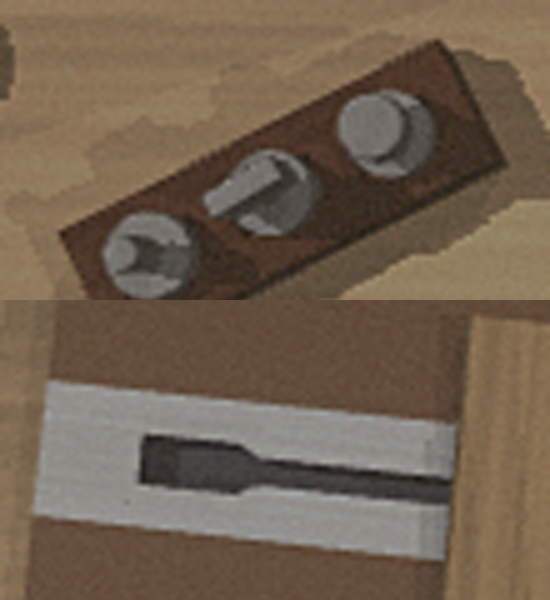

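The wing's top is at about crop (243,186) and runs almost parallel to the rack. The gap's closed end is at crop (140,160), and the panel edge is at x≈455 in the crop. I'll go above the stop and look with the wrist camera.

Emit:
carry_out(moves=[{"dx":-0.0518,"dy":-0.0228},{"dx":-0.0518,"dy":-0.0228},{"dx":-0.0518,"dy":-0.0228},{"dx":-0.0518,"dy":-0.0228},{"dx":-0.0518,"dy":-0.0228},{"dx":-0.0518,"dy":-0.0228},{"dx":-0.0518,"dy":-0.0228},{"dx":-0.0518,"dy":-0.0228}])

```text
invalid input at $.moves[0]: expected keys jaw, dx, dy, dz, yaw
```

Emit:
carry_out(moves=[{"yaw":0.169},{"yaw":0.169},{"yaw":0.169},{"yaw":0.169},{"yaw":0.169},{}])

```text
invalid input at $.moves[0]: expected keys jaw, dx, dy, dz, yaw
```

```bash
python3 - <<'E'
from h import *
s=read_state();print(s['t'],s['tool_pos'],s['orientation'],s['q'])
m=camera_model('wrist');np.savez('w1.npz',**{k:np.array(m[k]) for k in('camera_matrix','view')})
im=read_camera('wrist');cv2.imwrite('pics/w1.png',im[:,:,::-1])
print([k for k in m],proj(m,np.array([.5,.309,.094])))
E
```

```text
0.1 [0.14057818 0.58279544 0.21770164] [-3.71046098e-01 -3.11925504e+00  2.44574157e-03] [ 1.24858231e+00  1.31077079e-01  1.48916272e+00  2.32620676e-05
  1.52294775e+00 -8.54209688e-02]
['camera_matrix', 'view'] (np.float64(129.364390819069), np.float64(463.2224346936682))
```

View pics/w1.png

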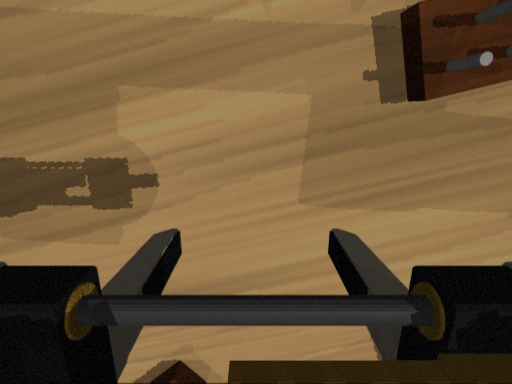

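The moves were refused because each row needs every key, and the picture shows only table from the start pose. I'll resend the rows in full.

Emit:
carry_out(moves=[{"jaw":0.093,"dx":-0.0518,"dy":-0.0228,"dz":0,"yaw":0},{"jaw":0.093,"dx":-0.0518,"dy":-0.0228,"dz":0,"yaw":0},{"jaw":0.093,"dx":-0.0518,"dy":-0.0228,"dz":0,"yaw":0},{"jaw":0.093,"dx":-0.0518,"dy":-0.0228,"dz":0,"yaw":0},{"jaw":0.093,"dx":-0.0518,"dy":-0.0228,"dz":0,"yaw":0},{"jaw":0.093,"dx":-0.0518,"dy":-0.0228,"dz":0,"yaw":0},{"jaw":0.093,"dx":-0.0518,"dy":-0.0228,"dz":0,"yaw":0},{"jaw":0.093,"dx":-0.0518,"dy":-0.0228,"dz":0,"yaw":0}])

```text
t: 1.15
tool_pos: [0.5019, 0.3074, 0.2184]
orientation: [-0.371, -3.119, 0.0]
force: [0.4, 0.4, -0.6]
opening: 0.0928
gripper_force: 0.0
```

Emit:
carry_out(moves=[{"jaw":0.093,"dx":0,"dy":0,"dz":0,"yaw":0.169},{"jaw":0.093,"dx":0,"dy":0,"dz":0,"yaw":0.169},{"jaw":0.093,"dx":0,"dy":0,"dz":0,"yaw":0.169},{"jaw":0.093,"dx":0,"dy":0,"dz":0,"yaw":0.169},{"jaw":0.093,"dx":0,"dy":0,"dz":0,"yaw":0.169},{"jaw":0.093,"dx":0,"dy":0,"dz":0,"yaw":0}])

```text
t: 1.9
tool_pos: [0.5006, 0.3086, 0.2183]
orientation: [-1.616, -2.694, 0.001]
force: [-0.5, 0.2, -0.4]
opening: 0.093
gripper_force: 0.0
```

```bash
python3 - <<'E'
from h import *
s=read_state();print(s['t'],s['tool_pos'],s['orientation'],s['q'])
m=camera_model('wrist');np.savez('w1.npz',**{k:np.array(m[k]) for k in('camera_matrix','view')})
im=read_camera('wrist');cv2.imwrite('pics/w2.png',im[:,:,::-1])
print(proj(m,np.array([.5,.309,.094])),proj(m,s['tool_pos']))
E
```

```text
1.9 [0.50060103 0.30864521 0.21826676] [-1.61609283e+00 -2.69362743e+00  8.96322593e-04] [ 4.65333856e-01  9.92421508e-02  1.52242518e+00 -7.33008295e-06
  1.52059640e+00 -2.46687583e-02]
(np.float64(254.20175834170033), np.float64(187.93560329416755)) (np.float64(254.50827350732655), np.float64(241.50795594268527))
```

View pics/w2.png

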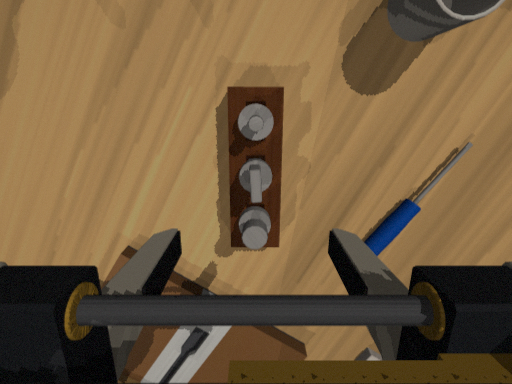

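The wing is centred at about (255.5,184), upright in the picture and so already aligned with the fingers. I'll measure it precisely.

```bash
python3 - <<'E'
from h import *
m=np.load('w1.npz');a=cv2.imread('pics/w2.png')
g=cv2.cvtColor(a,cv2.COLOR_BGR2GRAY)
for r in (168,185,192,198,202):print(r,g[r,238:276])
print(g[160:210,255])
for u,v in((255.5,184),(255.5,165),(255.5,203),(249,190),(262,190)):print(onz(m,u,v,.094))
for n,u,v in(('rackTL',228,87),('TR',284,88),('BL',231,247),('BR',279,247)):print(n,onz(m,u,v,.036))
E
```

```text
168 [ 45  38  44  71 107 109 109 109 109 108 106  62  60  66  68  67  70  69
  68  69  67  76  85 107 105 104 106 105 103 105 105  97  69  43  42  45
  47  45]
185 [ 25  26  30  48  69  72  77  75  77  76  76  77  83 109 117 121 121 123
 123 122 119 120 107  98 118 117 118 121 124 122 120  87  46  47  52  50
  50  45]
192 [ 26  28  26  31  27  28  28  28  24  25  27  35  58  96 118 117 125 124
 123 122 122 121 111 102  55  52  49  49  50  46  38  42  36  41  46  43
  45  46]
198 [ 28  29  31  21  28  28  31  30  26  27  28  39  48  87 112 118 123 119
 122 121 118 120 119 108  48  46  49  45  44  44  47  39  44  47  47  44
  46  46]
202 [28 25 28 28 26 26 29 27 21 29 27 36 44 51 76 89 87 83 83 79 71 71 68 51
 38 48 46 47 44 44 38 36 41 40 43 47 46 44]
[104 119 122 118  94  67  67  68  69  83 105 119 122 125 121 123 123 122
 123 121 122 122 122 121 124 123 121 122 121 122 120 121 124 121 121 120
 120 122 119 121 120 115  83  40  23  23  56  69  70  73]
[0.49919883 0.31335876 0.094     ]
[0.48981013 0.33092006 0.094     ]
[0.5089631  0.29509497 0.094     ]
[0.49627077 0.30448435 0.094     ]
[0.50821031 0.31085376 0.094     ]
rackTL [0.42582645 0.38514444 0.036     ]
TR [0.48210763 0.41394635 0.036     ]
BL [0.51854597 0.20853914 0.036     ]
BR [0.57476186 0.23854235 0.036     ]
```

Wing centre is about (0.5007, 0.3117), and the rack measures 63 × 200 mm as it should. I'll descend and grip.

Emit:
carry_out(moves=[{"jaw":0.093,"dx":0.0026,"dy":0.0015,"dz":0.05,"yaw":0},{"jaw":0.06,"dx":0,"dy":0,"dz":0.05,"yaw":0},{"jaw":0.06,"dx":0,"dy":0,"dz":0.035,"yaw":0},{"jaw":0.06,"dx":0,"dy":0,"dz":0.024,"yaw":0},{"jaw":0.04,"dx":0,"dy":0,"dz":0,"yaw":0},{"jaw":0.0,"dx":0,"dy":0,"dz":0,"yaw":0},{"jaw":0.0,"dx":0,"dy":0,"dz":0,"yaw":0},{"jaw":0.0,"dx":0,"dy":0,"dz":0,"yaw":0}], grip_force=40)

```text
t: 2.95
tool_pos: [0.5017, 0.3122, 0.061]
orientation: [1.616, 2.693, 0.003]
force: [-0.2, 1.1, -0.0]
opening: 0.0275
gripper_force: 0.0
```

Emit:
carry_out(moves=[{"jaw":0.0,"dx":0,"dy":0,"dz":0,"yaw":0},{"jaw":0.0,"dx":0,"dy":0,"dz":0,"yaw":0},{"jaw":0.0,"dx":0,"dy":0,"dz":0,"yaw":0}])

```text
t: 3.32
tool_pos: [0.501, 0.3118, 0.06]
orientation: [1.618, 2.693, 0.0]
force: [-1.5, -0.7, 3.4]
opening: 0.0119
gripper_force: 40.0
```

The stop is gripped at 11.9 mm opening. I'll lift it and work out the gap position from the top picture.

Emit:
carry_out(moves=[{"jaw":0.0,"dx":0,"dy":0,"dz":-0.02,"yaw":0},{"jaw":0.0,"dx":0,"dy":0,"dz":-0.04,"yaw":0},{"jaw":0.0,"dx":0,"dy":0,"dz":-0.05,"yaw":0},{"jaw":0.0,"dx":0,"dy":0,"dz":-0.03,"yaw":0},{"jaw":0.0,"dx":0,"dy":0,"dz":0,"yaw":0}])

```text
t: 3.95
tool_pos: [0.5028, 0.3128, 0.2039]
orientation: [1.616, 2.69, 0.009]
force: [0.4, 0.3, -2.8]
opening: 0.0119
gripper_force: 39.9
```

```bash
python3 - <<'E'
from h import *
s=read_state();print(s['t'],s['tool_pos'],s['orientation'],s['force'],s['opening'])
a=cv2.imread('pics/top0.png');g=cv2.cvtColor(a,cv2.COLOR_BGR2GRAY).astype(float)
m=camera_model('top')
P=[]
for u in range(286,346,1):  # slot mouth: dark between bright aluminium
    col=g[170:198,u];d=np.clip(110-col,0,None);thr=(col.min()+np.median(g[170:198,270]))/2
    i=np.where(col<thr)[0];P.append((u,170+i.mean(),len(i)))
P=np.array(P);print(P[::4].round(1).tolist())
print('closed end row', g[183:185,278:290].mean(0).round())
print('panel',g[170,335:352],g[200,335:352])
Q=np.array([onz(m,u,v,.026) for u,v,_ in P if 306<u<338])
k=np.polyfit(Q[:,1],Q[:,0],1);print('slot x = %.4f y + %.4f'%tuple(k),'yaw',-np.arctan(k[0]))
for u,v in((283.5,183),(293.2,183.6),(306,184.5)):print(onz(m,u,v,.026))
E
```

```text
3.95 [0.50276445 0.31275035 0.20392981] [1.61561716 2.69002693 0.00925877] [ 0.36245364  0.31049483 -2.76175528] 0.011940241843159538
[[286.0, 184.0, 12.0], [290.0, 184.8, 12.0], [294.0, 183.8, 11.0], [298.0, 182.5, 10.0], [302.0, 183.5, 10.0], [306.0, 181.6, 7.0], [310.0, 181.7, 6.0], [314.0, 182.4, 7.0], [318.0, 182.5, 6.0], [322.0, 181.8, 8.0], [326.0, 181.6, 7.0], [330.0, 181.3, 9.0], [334.0, 181.0, 8.0], [338.0, 180.1, 9.0], [342.0, 181.1, 10.0]]
closed end row [141. 140. 144. 144. 126.  42.  48.  57.  50.  52.  51.  54.]
panel [ 81.  79.  83.  78.  80.  82.  82.  76.  73.  74.  70.  67.  81. 116.
 113. 109. 107.] [147. 146. 149. 144. 130. 134. 130. 122. 109.  71. 108. 109. 104. 102.
 104. 112. 116.]
slot x = -0.0623 y + 0.5423 yaw 0.06226142665646657
[0.5399117  0.05833823 0.026     ]
[0.53875852 0.03575156 0.026     ]
[0.53698883 0.00604767 0.026     ]
```

Gap estimate is about (0.5385, 0.0377) with board yaw about −0.09. I'll move about 80 mm beyond it along the slot, turn the foot lengthways, and look from close by.

Emit:
carry_out(moves=[{"jaw":0.0,"dx":-0.0544,"dy":-0.0237,"dz":0,"yaw":0},{"jaw":0.0,"dx":-0.0544,"dy":-0.0237,"dz":0,"yaw":0},{"jaw":0.0,"dx":-0.0544,"dy":-0.0237,"dz":0,"yaw":0},{"jaw":0.0,"dx":-0.0544,"dy":-0.0237,"dz":0,"yaw":0},{"jaw":0.0,"dx":-0.0544,"dy":-0.0237,"dz":0,"yaw":0},{"jaw":0.0,"dx":-0.0544,"dy":-0.0237,"dz":0,"yaw":0}])

```text
t: 4.7
tool_pos: [0.5274, -0.0449, 0.1976]
orientation: [-1.616, -2.691, 0.001]
force: [0.8, 0.1, -2.2]
opening: 0.0115
gripper_force: 39.9
```

Emit:
carry_out(moves=[{"jaw":0.0,"dx":0,"dy":0,"dz":0,"yaw":0.145},{"jaw":0.0,"dx":0,"dy":0,"dz":0,"yaw":0.145},{"jaw":0.0,"dx":0,"dy":0,"dz":0,"yaw":0.145},{"jaw":0.0,"dx":0,"dy":0,"dz":0,"yaw":0.145},{"jaw":0.0,"dx":0,"dy":0,"dz":0,"yaw":0},{"jaw":0.0,"dx":0,"dy":0,"dz":0,"yaw":0}])

```text
t: 5.45
tool_pos: [0.5281, -0.0431, 0.1986]
orientation: [-2.316, -2.121, 0.002]
force: [-0.2, 0.5, -2.1]
opening: 0.0115
gripper_force: 39.9
```

```bash
python3 - <<'E'
from h import *
s=read_state();print(s['t'],s['tool_pos'],s['orientation'],s['q'])
m=camera_model('wrist');np.savez('w3.npz',**{k:np.array(m[k]) for k in('camera_matrix','view')})
im=read_camera('wrist');cv2.imwrite('pics/w3.png',im[:,:,::-1])
print(proj(m,np.array([.5385,.0377,.026])),proj(m,s['tool_pos']))
E
```

```text
5.45 [ 0.52809842 -0.04309501  0.19858259] [-2.31579139e+00 -2.12101087e+00  1.57802264e-03] [-1.78187114e-01 -4.79915492e-02  1.70813996e+00 -2.52896048e-05
  1.48306948e+00 -9.04390119e-02]
(np.float64(257.65293902333), np.float64(106.68614903588778)) (np.float64(254.44381710229322), np.float64(241.49933909450948))
```

View pics/w3.png

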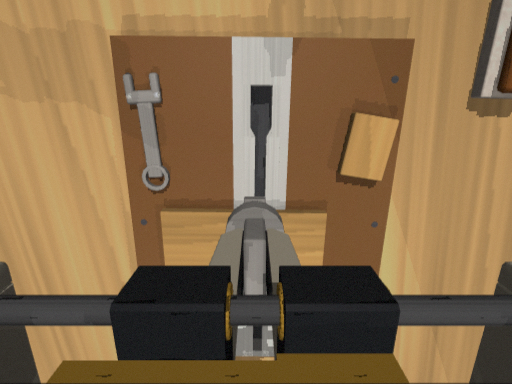

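The gap's closed end is at row 86, columns 250–272. The mouth runs down at about column 260, and the panel's edge is at row 210. I'll measure the mouth and both edges.

```bash
python3 - <<'E'
from h import *
m=np.load('w3.npz');g=cv2.cvtColor(cv2.imread('pics/w3.png'),cv2.COLOR_BGR2GRAY).astype(float)
def cen(r):
    i=np.where(g[r,242:282]<75)[0]+242; return i.min()-.5,i.max()+.5
P=[]
for r in list(range(92,116,4))+list(range(140,190,5)):
    l,h=cen(r);a=onz(m,l,r,.026);b=onz(m,h,r,.026);P.append((a+b)/2);print(r,l,h,P[-1][:2].round(4),'w %.4f'%np.linalg.norm(a-b))
P=np.array(P);k=np.polyfit(P[:,1],P[:,0],1);th=np.arctan(k[0]);print('fit',k,'board yaw',-th)
print(g[78:94,260])
e=onz(m,260.5,86,.026);yb=np.array([np.sin(th),np.cos(th)]);print('end',e,'gap',e[:2]-.023*yb)
print('left/right of mouth down',g[200:222,220],g[200:222,300],g[195:215,245])
for u,v,z in((220,210,.038),(300,210,.038),(225,212,.026),(175,210,.038)):print(onz(m,u,v,z))
s=read_state();R=cv2.Rodrigues(s['orientation'])[0];print(R.round(4))
print('tool x yaw err vs slot',np.arctan2(R[1,0],R[0,0])-np.arctan2(yb[1],yb[0]))
G=e[:2]-.023*yb;d=G-s['tool_pos'][:2];print('move tool',d@R[:2,0],d@R[:2,1])
E
```

```text
92 250.5 271.5 [0.5435 0.0528] w 0.0231
96 250.5 271.5 [0.5431 0.0486] w 0.0232
100 250.5 271.5 [0.5428 0.0445] w 0.0233
104 250.5 271.5 [0.5425 0.0402] w 0.0234
108 250.5 270.5 [0.5416 0.036 ] w 0.0224
112 250.5 270.5 [0.5412 0.0317] w 0.0225
140 255.5 264.5 [0.5381 0.0008] w 0.0104
145 255.5 264.5 [ 0.5376 -0.0049] w 0.0104
150 254.5 265.5 [ 0.5371 -0.0107] w 0.0128
155 254.5 264.5 [ 0.5361 -0.0164] w 0.0117
160 254.5 264.5 [ 0.5356 -0.0223] w 0.0118
165 254.5 264.5 [ 0.5351 -0.0283] w 0.0118
170 254.5 264.5 [ 0.5346 -0.0343] w 0.0119
175 254.5 264.5 [ 0.5341 -0.0403] w 0.0120
180 254.5 264.5 [ 0.5336 -0.0465] w 0.0120
185 254.5 264.5 [ 0.5331 -0.0527] w 0.0121
fit [0.10147477 0.53811055] board yaw -0.10112860608360985
[188. 188. 188. 188. 187. 187. 162. 106.  58.  40.  43.  44.  40.  43.
  45.  42.]
end [0.54344088 0.05903311 0.026     ] gap [0.54111889 0.03615062]
left/right of mouth down [ 88.  79.  80.  77.  81.  75.  75.  75.  81.  89.  90.  91. 125. 145.
 143. 138. 135. 134. 133. 130. 132. 132.] [ 79.  80.  82.  81.  80.  76.  72.  74.  74.  75.  79.  84.  89. 121.
 136. 143. 144. 142. 139. 136. 135. 135.] [188. 143.  93.  95. 116. 122. 119. 103.  88.  85.  88.  87.  88. 102.
 117. 120. 116. 115. 118. 118.]
[ 0.48352802 -0.07616932  0.038     ]
[ 0.57883533 -0.08449952  0.038     ]
[ 0.48748884 -0.08350411  0.026     ]
[ 0.42986669 -0.07147913  0.038     ]
[[ 8.820e-02  9.961e-01 -1.200e-03]
 [ 9.961e-01 -8.820e-02  2.000e-04]
 [ 1.000e-04 -1.200e-03 -1.000e+00]]
tool x yaw err vs slot 0.012832768262033278
move tool 0.08008179320710894 0.0058155204222122055
```

Gap centre is about (0.541, 0.036), the mouth widths come out right at 12 and 23 mm, and the panel's edge is near y ≈ −0.083. I'll go over the gap and down to just above it.

Emit:
carry_out(moves=[{"jaw":0.0,"dx":0.04,"dy":0.003,"dz":0.0,"yaw":0.01},{"jaw":0.0,"dx":0.04,"dy":0.003,"dz":0,"yaw":0},{"jaw":0.0,"dx":0,"dy":0,"dz":0.05,"yaw":0},{"jaw":0.0,"dx":0,"dy":0,"dz":0.05,"yaw":0},{"jaw":0.0,"dx":0,"dy":0,"dz":0.022,"yaw":0},{"jaw":0.0,"dx":0,"dy":0,"dz":0,"yaw":0},{"jaw":0.0,"dx":0,"dy":0,"dz":0,"yaw":0}])

```text
t: 6.38
tool_pos: [0.5433, 0.0358, 0.079]
orientation: [2.329, 2.106, 0.002]
force: [0.1, -0.5, -1.4]
opening: 0.0116
gripper_force: 39.9
```

```bash
python3 - <<'E'
from h import *
s=read_state();print(s['t'],s['tool_pos'],s['orientation'],s['force'])
p=[]
for n in('top','scene','wrist'):
    im=read_camera(n)[:,:,::-1]
    if n=='wrist':c=im[60:300,120:390]
    else:
        u,v=map(int,proj(camera_model(n),np.array([.541,.036,.03])));print(n,u,v);c=im[max(v-45,0):v+45,u-50:u+50]
    p.append(cv2.resize(c,(266*400//300,400) if 0 else (266,266)))
cv2.imwrite('pics/c4.png',cv2.resize(np.hstack(p),(798,266)))
E
```

```text
6.375 [0.54325852 0.03581644 0.07901799] [2.32904947e+00 2.10648198e+00 2.03036264e-03] [ 0.0967879  -0.52022499 -1.42555616]
top 293 182
scene 228 181
```

View pics/c4.png

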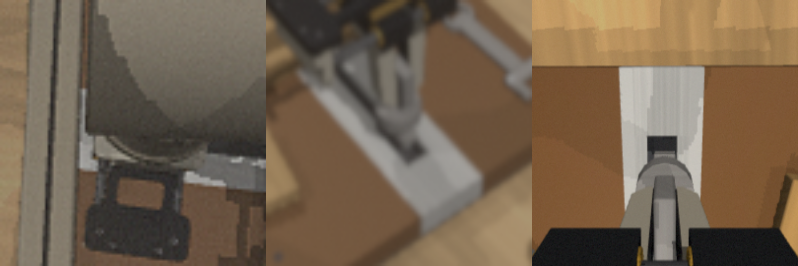

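In the wrist view the gap is at about column 662 and the collar at about 665. That matches the TCP being 2 mm too far in +x, so I'll correct dy by −2 mm and lower.

Emit:
carry_out(moves=[{"jaw":0.0,"dx":0,"dy":-0.002,"dz":0.004,"yaw":0},{"jaw":0.0,"dx":0,"dy":0,"dz":0.007,"yaw":0},{"jaw":0.0,"dx":0,"dy":0,"dz":0.007,"yaw":0},{"jaw":0.0,"dx":0,"dy":0,"dz":0.007,"yaw":0},{"jaw":0.0,"dx":0,"dy":0,"dz":0,"yaw":0},{"jaw":0.0,"dx":0,"dy":0,"dz":0,"yaw":0}])

```text
t: 7.28
tool_pos: [0.5404, 0.0361, 0.0526]
orientation: [-2.331, -2.106, 0.0]
force: [-0.2, 0.8, -1.4]
opening: 0.0116
gripper_force: 39.9
```

No contact force, so the foot is through. I'll lower the last 3 mm gently.

Emit:
carry_out(moves=[{"jaw":0.0,"dx":0,"dy":0,"dz":0.001,"yaw":0},{"jaw":0.0,"dx":0,"dy":0,"dz":0.001,"yaw":0},{"jaw":0.0,"dx":0,"dy":0,"dz":0.001,"yaw":0},{"jaw":0.0,"dx":0,"dy":0,"dz":0,"yaw":0},{"jaw":0.0,"dx":0,"dy":0,"dz":0,"yaw":0}])

```text
t: 7.9
tool_pos: [0.5405, 0.0361, 0.05]
orientation: [2.331, 2.106, 0.0]
force: [-0.4, 0.0, 2.3]
opening: 0.0118
gripper_force: 40.0
```

Contact: the vertical force went from −1.4 to +2.3 N. Now I'll slide along the slot, watching the force.

Emit:
carry_out(moves=[{"jaw":0.0,"dx":-0.008,"dy":0,"dz":0,"yaw":0},{"jaw":0.0,"dx":-0.008,"dy":0,"dz":0,"yaw":0},{"jaw":0.0,"dx":-0.008,"dy":0,"dz":0,"yaw":0},{"jaw":0.0,"dx":-0.008,"dy":0,"dz":0,"yaw":0},{"jaw":0.0,"dx":-0.008,"dy":0,"dz":0,"yaw":0},{"jaw":0.0,"dx":0,"dy":0,"dz":0,"yaw":0}])

```text
t: 8.65
tool_pos: [0.5365, -0.0049, 0.0499]
orientation: [2.331, 2.105, -0.001]
force: [0.7, -1.6, 5.2]
opening: 0.0119
gripper_force: 39.9
```

Emit:
carry_out(moves=[{"jaw":0.0,"dx":-0.009,"dy":0,"dz":0,"yaw":0},{"jaw":0.0,"dx":-0.009,"dy":0,"dz":0,"yaw":0},{"jaw":0.0,"dx":-0.009,"dy":0,"dz":0,"yaw":0},{"jaw":0.0,"dx":-0.009,"dy":0,"dz":0,"yaw":0},{"jaw":0.0,"dx":-0.009,"dy":0,"dz":0,"yaw":0},{"jaw":0.0,"dx":0,"dy":0,"dz":0,"yaw":0}])

```text
t: 9.4
tool_pos: [0.532, -0.0492, 0.05]
orientation: [2.33, 2.106, 0.0]
force: [-0.2, 1.6, 5.3]
opening: 0.0117
gripper_force: 39.9
```

Emit:
carry_out(moves=[{"jaw":0.0,"dx":-0.002,"dy":0,"dz":0,"yaw":0},{"jaw":0.0,"dx":-0.002,"dy":0,"dz":0,"yaw":0},{"jaw":0.0,"dx":-0.002,"dy":0,"dz":0,"yaw":0},{"jaw":0.0,"dx":0,"dy":0,"dz":0,"yaw":0}])

```text
t: 9.9
tool_pos: [0.5314, -0.0542, 0.05]
orientation: [-2.331, -2.107, -0.001]
force: [0.8, 4.0, 5.0]
opening: 0.0116
gripper_force: 40.0
```

Emit:
carry_out(moves=[{"jaw":0.0,"dx":-0.0015,"dy":0,"dz":0,"yaw":0},{"jaw":0.0,"dx":-0.0015,"dy":0,"dz":0,"yaw":0},{"jaw":0.0,"dx":0,"dy":0,"dz":0,"yaw":0}])

```text
t: 10.28
tool_pos: [0.5311, -0.0571, 0.05]
orientation: [-2.33, -2.107, -0.001]
force: [0.1, 4.6, 5.3]
opening: 0.0114
gripper_force: 40.0
```

Emit:
carry_out(moves=[{"jaw":0.0,"dx":-0.0015,"dy":0,"dz":0,"yaw":0},{"jaw":0.0,"dx":-0.0015,"dy":0,"dz":0,"yaw":0},{"jaw":0.0,"dx":0,"dy":0,"dz":0,"yaw":0}])

```text
t: 10.65
tool_pos: [0.5308, -0.0601, 0.05]
orientation: [-2.33, -2.107, -0.001]
force: [1.1, 4.0, 6.7]
opening: 0.012
gripper_force: 40.0
```

Emit:
carry_out(moves=[{"jaw":0.0,"dx":-0.0015,"dy":0,"dz":0,"yaw":0},{"jaw":0.0,"dx":-0.0015,"dy":0,"dz":0,"yaw":0},{"jaw":0.0,"dx":0,"dy":0,"dz":0,"yaw":0}])

```text
t: 11.02
tool_pos: [0.5305, -0.063, 0.05]
orientation: [-2.33, -2.107, -0.001]
force: [1.6, 5.3, 5.4]
opening: 0.0118
gripper_force: 40.0
```

Emit:
carry_out(moves=[{"jaw":0.0,"dx":-0.001,"dy":0,"dz":0,"yaw":0},{"jaw":0.0,"dx":-0.001,"dy":0,"dz":0,"yaw":0},{"jaw":0.0,"dx":0,"dy":0,"dz":0,"yaw":0}])

```text
t: 11.4
tool_pos: [0.5305, -0.0633, 0.0501]
orientation: [-2.329, -2.106, -0.005]
force: [1.9, 12.4, 7.2]
opening: 0.0117
gripper_force: 40.0
```

Contact with the panel: 12 N and the motion stopped. I'll ease off slightly, settle, then make the quarter turn.

Emit:
carry_out(moves=[{"jaw":0.0,"dx":0.0015,"dy":0,"dz":-0.0004,"yaw":0},{"jaw":0.0,"dx":0,"dy":0,"dz":0,"yaw":0},{"jaw":0.0,"dx":0,"dy":0,"dz":0,"yaw":0}])

```text
t: 11.78
tool_pos: [0.5305, -0.0631, 0.05]
orientation: [-2.33, -2.107, -0.002]
force: [1.9, 6.2, 2.6]
opening: 0.0119
gripper_force: 39.9
```

Emit:
carry_out(moves=[{"jaw":0.0,"dx":0,"dy":0,"dz":0,"yaw":0.11},{"jaw":0.0,"dx":0,"dy":0,"dz":0,"yaw":0.11},{"jaw":0.0,"dx":0,"dy":0,"dz":0,"yaw":0.11},{"jaw":0.0,"dx":0,"dy":0,"dz":0,"yaw":0.11},{"jaw":0.0,"dx":0,"dy":0,"dz":0,"yaw":0.11},{"jaw":0.0,"dx":0,"dy":0,"dz":0,"yaw":0}])

```text
t: 12.52
tool_pos: [0.531, -0.0632, 0.0501]
orientation: [-2.816, -1.392, -0.003]
force: [4.4, 6.3, 0.6]
opening: 0.0119
gripper_force: 39.9
```

Smooth so far. 1.02 rad remains of the turn.

Emit:
carry_out(moves=[{"jaw":0.0,"dx":0,"dy":0,"dz":0,"yaw":0.15},{"jaw":0.0,"dx":0,"dy":0,"dz":0,"yaw":0.15},{"jaw":0.0,"dx":0,"dy":0,"dz":0,"yaw":0.15},{"jaw":0.0,"dx":0,"dy":0,"dz":0,"yaw":0.15},{"jaw":0.0,"dx":0,"dy":0,"dz":0,"yaw":0.15},{"jaw":0.0,"dx":0,"dy":0,"dz":0,"yaw":0.15},{"jaw":0.0,"dx":0,"dy":0,"dz":0,"yaw":0.12},{"jaw":0.0,"dx":0,"dy":0,"dz":0,"yaw":0}])

```text
t: 13.52
tool_pos: [0.5309, -0.0633, 0.05]
orientation: [-3.136, 0.16, -0.002]
force: [4.6, 5.2, 0.3]
opening: 0.0118
gripper_force: 39.9
```

```bash
python3 - <<'E'
from h import *
s=read_state();print(s['t'],s['tool_pos'],s['orientation'],s['force'],s['wrist_torque'])
R=cv2.Rodrigues(s['orientation'])[0];print(np.arctan2(R[1,0],R[0,0]))
E
```

```text
13.525 [ 0.53089304 -0.0632904   0.05004325] [-3.13647174e+00  1.59741632e-01 -2.25299187e-03] [4.62194454 5.20923142 0.25091712] [ 1.0896907  -0.72544929  0.04914486]
-0.10177355987229472
```

The turn is complete, with the wing at −0.102 rad across the slot. I'll release and retreat upward.

Emit:
carry_out(moves=[{"jaw":0.03,"dx":0,"dy":0,"dz":0,"yaw":0},{"jaw":0.045,"dx":0,"dy":0,"dz":0,"yaw":0},{"jaw":0.045,"dx":0,"dy":0,"dz":0,"yaw":0},{"jaw":0.045,"dx":0,"dy":0,"dz":0,"yaw":0}])

```text
t: 14.02
tool_pos: [0.53, -0.0641, 0.0499]
orientation: [3.137, -0.158, -0.001]
force: [0.2, 0.1, 0.2]
opening: 0.0437
gripper_force: 0.0
```

Emit:
carry_out(moves=[{"jaw":0.045,"dx":0,"dy":0,"dz":-0.02,"yaw":0},{"jaw":0.045,"dx":0,"dy":0,"dz":-0.04,"yaw":0},{"jaw":0.045,"dx":0,"dy":0,"dz":-0.05,"yaw":0},{"jaw":0.045,"dx":0,"dy":0,"dz":-0.04,"yaw":0},{"jaw":0.045,"dx":0,"dy":0,"dz":0,"yaw":0}])

```text
t: 14.65
tool_pos: [0.5327, -0.0646, 0.2046]
orientation: [3.136, -0.157, 0.012]
force: [0.2, 0.0, -0.3]
opening: 0.0448
gripper_force: 0.0
```

```bash
python3 - <<'E'
from h import *
s=read_state();print(s['t'],s['tool_pos'],s['force'],s['opening'])
im=read_camera('wrist')[:,:,::-1];m=camera_model('wrist')
print(proj(m,np.array([.531,-.063,.026])),proj(m,np.array([.531,-.063,.084])))
c=read_camera('scene')[80:280,90:390,::-1]
cv2.imwrite('pics/f.png',np.hstack([cv2.resize(im,(400,300)),cv2.resize(c,(400,300))]))
E
```

```text
14.65 [ 0.53265617 -0.06456692  0.2046429 ] [ 0.15316347  0.03413129 -0.30423523] 0.04483058803534391
(np.float64(253.2376667378133), np.float64(177.84915750503785)) (np.float64(253.04125224425098), np.float64(190.9564352745507))
```

View pics/f.png

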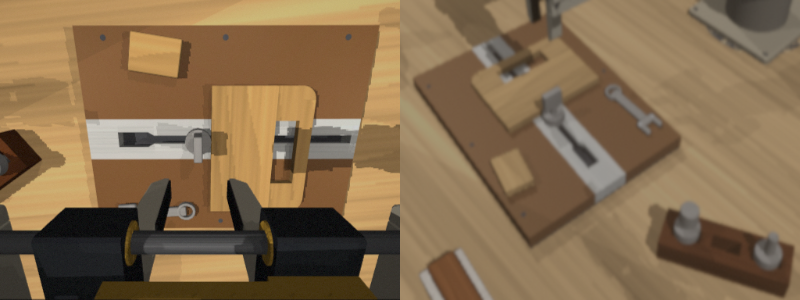

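The stop stands upright in the slot at about (198,143), its wing across the slot and its collar against the panel edge at column 211. The other two stops, the offcut and the wrench look untouched.

```bash
python3 -c "from plant import *;print(close_job())"
```

```text
the job is handed in; nothing more can be done
None
```

The job is handed in at about 14.8 s: the wing stop is locked across the slot with its collar down and against the panel, and it is released; the final picture shows the other stops, offcut and wrench where they were, but the hand-in returned no verdict.

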